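# Unstack a glued handle blank and put its spacer plate on the spacer pile

### The arm

A 6-joint arm with a two-finger parallel gripper is mounted at the origin on the work surface. World frame = base frame: x ahead of the robot, y to its left, z up, the work surface at z = 0. Lengths are in m, angles in rad, forces in N, time in s.
With the tool pointing down it reaches from about 0.35 to 0.85 m from the base axis. Payload 8.1 kg.
Tool frame: the origin (TCP) lies at the very end of the fingers, on their centre line; the grasp point (between the pads) lies 19 mm behind it; z points along the fingers, y is the line along which they close (so a half turn about z gives the same grasp; the last joint's range is limited). The gripper opens to 93 mm and grips with 3 to 60 N. Pads are 15 mm wide; open, the fingers measure 128 mm over their backs; the gripper's body (75 mm by 188 mm) begins 65 mm behind the grasp point.
Start: joints at [-0.085, 0.13, 1.488, -0, 1.523, -0.085], TCP at [0.6, 0, 0.219] pointing down, gripper open.
Joint ranges: [-2.96, 2.96], [-0.89, 2.26], [0.02, 2.5], [-1.34, 4.48], [0, 2.73], [-2.66, 2.66]. Speed limits (rad/s): [2.39, 2.39, 2.79, 3.14, 3.14, 3.14].

### API

Orientations are given as a unit quaternion [w, x, y, z].
In Python, from rig import robot, optics, spotter gives the robot as it stands. The module is installed in compiled form; this text tells all that it offers.
- The arm moves only by the tool apply_moves, never from a script. Its argument "rows" is a list of rows, each an object with "jaw": the closure in counts, from 0 (fully open) to 255 (shut); "xyz": the shift along the tool's x, y, z in cm, a list of three; "yaw": the turn about the tool's z in rad. A call has 1 to 8 rows; each row shifts and turns the commanded pose from where the row before left it, along the tool's axes as they then stand; what a row does not reach is not made up. A row lasts 1/8 s, in which the tool goes at most 62.5 mm and 10.7 degrees, less where a joint would pass 70% of its speed; a pose out of reach is approached as far as the arm can. A call with a gripper value outside its range is refused whole. The fingers move at their own pace and stop on an object; "squeeze" is the grip in N (left out, the last holds). Time passes only in rows, so rows that do not move let the fingers close. It gives the time, the measured TCP pose, the force, the opening and the grip force at its end, in the units of the state.
- robot.read_state(): the state, without advancing time (a new reading comes with each control period).
- optics.camera(name): name is "scene" or "side" or "wrist"; returns (picture, depth): 384x512x3 uint8, blue, green, red; 384x512 float32, m along the optical axis (not along the pixel's ray), 0 where there is no reading.
- optics.camera_params(name): a dict with "camera_matrix" (3x3 intrinsics, pixels), "D" ([k1, k2, p1, p2, k3] as OpenCV has them; the pictures are not rectified), "cam_to_world" (4x4, takes a point from camera to world coordinates). Camera axes: x right, y up, looking along -z (the intrinsics and any distortion apply to the point x, -y, -z); pixel columns grow to the right and rows downward; lengths in m; the calibration is good to about 2 mm. A picture is of the moment at which its call begins: read the wrist's pose just before it. camera_params takes no time and is no camera call; for the wrist camera it gives the pose at the moment of the call.
- robot.close_job(): hands the job in; it is judged then, once.
Trained networks look in the newest picture that a camera, given by its name, has taken for a name from the list of things; names that differ only in an ending like _2 or _b are one class to them, and where a whole thing is asked for, a point or a joint stands for the part that bears it (a point fixed in the world has none). Each returns a list of dicts, best first, with "score" (0 to 1); they miss things now and then, are a little off and sometimes report something else, mostly with a low value. They report only what shows in the picture. A call takes as long as a camera call. They do not tell look-alikes from the thing itself.
- spotter.find_in(camera, name): "position" ([x, y, z] in m, in world coordinates, good to about 4 mm: the middle of the surface that is visible of it).
- spotter.masks_of(camera, name): "region" (384x512 bool, what is visible of it).
- spotter.place_of(camera, name): "position" ([x, y, z] in m, in world coordinates, good to about 4 mm: a listed point, or the origin of a listed thing).
The state is a dict: "t": time; "qpos": joint angles; "joint_velocities": joint speeds; "joint_torque": joint torques, N m; "tool_pos": TCP position; "tool_rot": TCP orientation; "ft_force": force on the tool from outside, world axes, zero at the start; "ft_torque": the same for the moment, N m; "width": finger opening in m; "gripper_force": force on a finger pad.
Only numpy, scipy, OpenCV 4.12 (cv2) and the standard library are available. Lean on these libraries where they do the work, as an engineer would, in place of code of your own. Each camera call takes 0.05 s, during which the arm holds its last target. There are 200 camera calls.

### The job

The press stack is done: take the loose wooden blank off its top and lay it flat in the empty wooden tray, then take the bare aluminium spacer plate that was under it and lay it squarely on top of the pile of two matching spacer plates, lined up with them. Set both down gently rather than dropping them, and do not push the pile about.

Things in the scene. Friction and masses are not known exactly. Their poses are not given: they have to be found in the camera images.
- blank: Loose hardwood tool-handle blank, a plain block 120 long (x) x 40 wide (y) x 30 high (z) mm, 0.08 to 0.15 kg, lying on the spacer plate as the top of the press stack. Origin: centre of its underside, x along its length, z up. An identical blank, the bottom of the stack, is screwed to the press bed and stays.
- spacer: Flat aluminium plate 140 long (x) x 60 wide (y) x 10 thick (z) mm, 0.2 to 0.26 kg, in the press stack between the lower and the loose blank; its underside is 50 mm above the bench. It overhangs the 40 mm wide lower blank by about 10 mm on each long side: those edges can be gripped from above, with 30 mm of air below them. Origin: centre of its underside, x along its length, z up.
- tray: Empty shallow open-topped pale wood tray fixed to the bench, 200 (x) x 160 (y) mm outside, walls 5 mm thick and 22 mm high in all, inner floor 5 mm above the bench. Origin: centre of its underside on the bench, z up.
- pile_top: Upper plate of the pile of two loose aluminium spacer plates lying on the bench, each like the one in the stack (140 x 60 x 10 mm), roughly lined up. Origin: centre of its underside, 10 mm above the bench; its top is 20 mm above the bench; x along its length, z up. (The pile of two 90 mm square plates elsewhere is not it.)
Not all that is in view belongs to the job. Leave any turquoise look-alike of the pile_top alone.

How it is judged:
By the outcome, as a careful person would: the job done as asked, in the order asked, and still so for the second after the job is handed in, with the robot touching nothing.
It also fails if it takes over 64 s, if anything falls off the work surface, if the arm or the gripper's body presses on something with over 40 N, if the wrist force passes 120 N, or if a joint passes its speed limit or range.

## Working session

There is one attempt and no reset: what is moved stays moved. The work goes in short steps, Python scripts to look and compute and a tool call to move; the robot and the scene stay as the last step left them, time stands still between calls to the robot, and variables do not carry over. Pictures are saved under pics/ and viewed, at most 10 in all, crops included, and the job is handed in when it is done.

Besides the shell and the picture viewer there is one more tool, called after "Call:" by a JSON object that holds its "op" and its "data", one argument or row to a line. apply_moves: Moves the arm, as the interface text tells. Its arguments: {"type":"object","properties":{"rows":{"type":"array"},"squeeze":{"type":"number"}},"required":["rows"]}

```bash
mkdir -p pics; cat > h.py <<'E'
import numpy as np, cv2
from rig import robot, optics, spotter
def cloud(name):
    p=optics.camera_params(name); im,d=optics.camera(name)
    K=np.array(p["camera_matrix"]);D=np.array(p["D"]);T=np.array(p["cam_to_world"])
    v,u=np.mgrid[0:384,0:512]
    n=cv2.undistortPoints(np.stack([u,v],-1).reshape(-1,1,2).astype(np.float64),K,D).reshape(384,512,2)
    P=np.stack([n[...,0]*d,-n[...,1]*d,-d],-1)@T[:3,:3].T+T[:3,3]
    P[d==0]=np.nan
    return im,P
E
python3 - <<'E'
from h import *
ims=[]
for c in ["scene","side"]:
    im,P=cloud(c); np.save(c+'.npy',P); cv2.imwrite(f'pics/{c}0.png',im)
    for n in ["blank","spacer","tray","pile_top"]:
        print(c,n,[(np.round(r["position"],3).tolist(),round(r["score"],2)) for r in spotter.place_of(c,n)])
print(robot.read_state())
E
```

```text
scene blank [([0.534, -0.299, 0.055], 0.64)]
scene spacer [([0.528, -0.299, 0.053], 0.52)]
scene tray [([0.611, -0.041, -0.0], 0.6)]
scene pile_top [([0.335, 0.192, -0.003], 0.92), ([0.527, 0.276, 0.01], 0.9), ([0.69, 0.419, -0.002], 0.81)]
side blank [([0.533, -0.299, 0.059], 0.89)]
side spacer [([0.528, -0.3, 0.053], 0.88)]
side tray [([0.613, -0.036, 0.003], 0.67)]
side pile_top [([0.524, 0.278, 0.011], 0.94), ([0.335, 0.196, -0.002], 0.81), ([0.684, 0.414, 0.004], 0.71)]
{'t': 0.5, 'qpos': array([-8.54031230e-02,  1.30429296e-01,  1.48823173e+00,  1.61772632e-05,
        1.52299251e+00, -8.54106316e-02]), 'joint_velocities': array([-0.00106253, -0.00085758, -0.0003136 , -0.00149769, -0.00105445,
       -0.00221579]), 'joint_torque': array([-7.29118183e-04, -5.59173238e+01, -4.91570413e+01,  7.66790612e-02,
        2.41883565e-02, -3.76139440e-05]), 'tool_pos': array([5.99990028e-01, 2.74437681e-05, 2.18600258e-01]), 'tool_rot': array([-2.84888132e-05,  7.07104400e-01,  7.07109162e-01, -1.34319899e-05]), 'ft_force': array([-0.48264671, -0.05787225, -0.2082927 ]), 'ft_torque': array([ 0.05415029, -0.01129012,  0.00670128]), 'gripper_force': 0.0, 'width': 0.09303981119286768}
```

View pics/scene0.png

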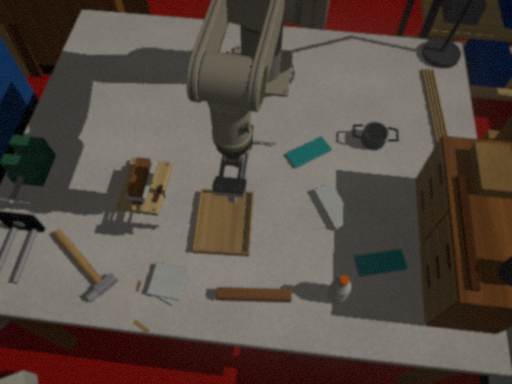

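View pics/side0.png

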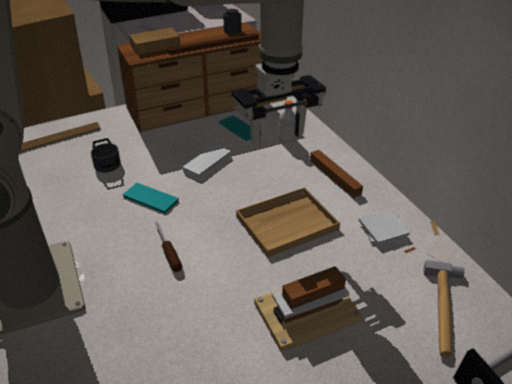

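The scene view shows four plate-like candidates. The turquoise plates are at (308,152) and (380,263), the grey 90 mm square pile is at (166,280), and the grey 140x60 pile is at (328,206). The grey 140x60 pile fits, because it is bare aluminium and elongated. The press stack is at (145,185) and the tray at (223,222). Next I'll confirm with an enlarged crop and fit the poses.

```bash
python3 - <<'E'
from h import *
a=cv2.imread('pics/scene0.png'); b=cv2.imread('pics/side0.png')
r=lambda m,x,y,w,h:cv2.resize(m[y:y+h,x:x+w],(400,300),interpolation=cv2.INTER_CUBIC)
g=np.vstack([np.hstack([r(a,110,145,80,60),r(a,288,175,80,60)]),np.hstack([r(b,250,255,120,90),r(b,170,135,80,60)])])
cv2.imwrite('pics/crop0.png',cv2.convertScaleAbs(g,alpha=1.3))
def fit(P,im,c,rad,z0,z1,lab):
    m=(np.hypot(P[...,0]-c[0],P[...,1]-c[1])<rad)&(P[...,2]>z0)&(P[...,2]<z1)
    q=P[m]; 
    if len(q)<10: print(lab,len(q));return
    R=cv2.minAreaRect((q[:,:2]*1000).astype(np.float32)); 
    box=cv2.boxPoints(R); e=max([box[1]-box[0],box[2]-box[1]],key=np.linalg.norm)
    print(lab,len(q),np.round(R[0],1),np.round(sorted(R[1]),1),'yaw',round(np.degrees(np.arctan2(e[1],e[0]))%180,1),'z',np.round(np.median(q[:,2]),4),'pca',round(np.degrees(np.arctan2(*np.linalg.svd(q[:,:2]-q[:,:2].mean(0),full_matrices=False)[2][0][::-1]))%180,1),'mean',q.mean(0).round(4))
for c,im in (('scene',a),('side',b)):
    P=np.load(c+'.npy')
    fit(P,im,(.534,-.299),.1,.08,.1,c+' blank')
    fit(P,im,(.534,-.299),.1,.053,.068,c+' spacer')
    fit(P,im,(.526,.277),.1,.014,.026,c+' pile')
    fit(P,im,(.611,-.04),.15,.015,.03,c+' tray')
    m=(np.hypot(P[...,0]-.534,P[...,1]+.299)<.15); print(np.histogram(P[m][:,2],bins=np.arange(-.01,.2,.01))[0])
E
```

```text
scene blank 524 [ 534.6 -298.2] [ 41.5 120.6] yaw 0.5 z 0.0871 pca 0.1 mean [ 0.5366 -0.2971  0.087 ]
scene spacer 268 [ 529.7 -298.1] [ 62.1 142.5] yaw 177.8 z 0.0578 pca 168.7 mean [ 0.5435 -0.2816  0.0584]
scene pile 798 [527.6 276.8] [ 62.7 141.9] yaw 29.3 z 0.0178 pca 29.8 mean [0.5295 0.2775 0.018 ]
scene tray 359 [616.2 -38. ] [159.7 202.1] yaw 3.0 z 0.0192 pca 3.4 mean [ 0.6399 -0.0374  0.0193]
[3499  758 1049  284   20   20  222   85   69  457   67    0    0    0
    0    0    0    0    0    0]
side blank 1140 [ 530.9 -300.7] [ 43.3 121. ] yaw 0.8 z 0.0878 pca 0.0 mean [ 0.5279 -0.3031  0.0875]
side spacer 805 [ 526.4 -300.2] [ 63.2 142.5] yaw 177.5 z 0.0586 pca 167.3 mean [ 0.5104 -0.3154  0.0591]
side pile 629 [525.  274.3] [ 66.3 146.5] yaw 30.5 z 0.0176 pca 29.2 mean [0.5231 0.2712 0.0175]
side tray 616 [613.1 -41.5] [164.3 200.7] yaw 3.0 z 0.0184 pca 2.2 mean [ 0.6091 -0.0478  0.0184]
[6929 1349 2268  487  152   25  667  252  189 1082   58    0    0    0
    0    0    0    0    0    0]
```

View pics/crop0.png

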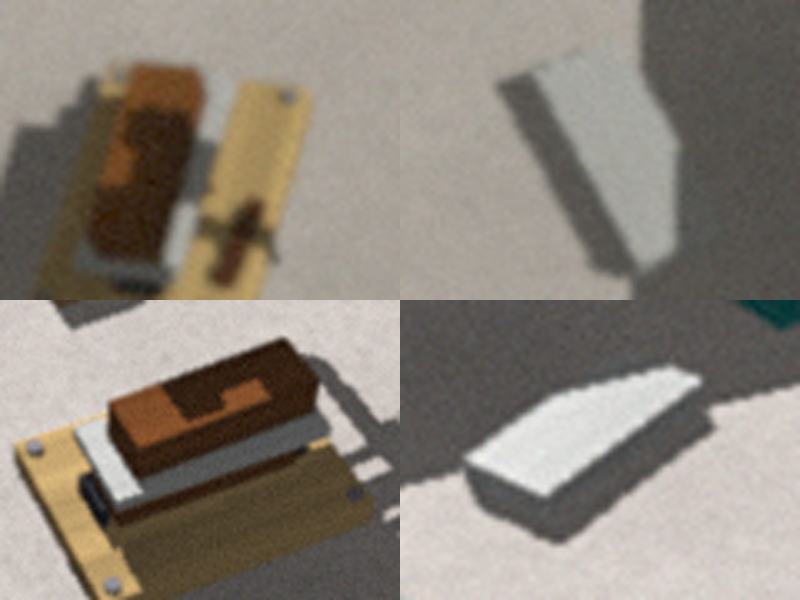

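The crop confirms the loose blank on the grey spacer in the press, and the elongated two-plate aluminium pile, partly in shadow. I'll move over the stack and turn for the grasp.

Call:
{"op": "apply_moves", "data": {
  "rows": [
    {"jaw": 0, "xyz": [-3.75, -0.84, 0], "yaw": 0},
    {"jaw": 0, "xyz": [-3.75, -0.84, 0], "yaw": 0},
    {"jaw": 0, "xyz": [-3.75, -0.84, 0], "yaw": 0},
    {"jaw": 0, "xyz": [-3.75, -0.84, 0], "yaw": 0},
    {"jaw": 0, "xyz": [-3.75, -0.84, 0], "yaw": 0},
    {"jaw": 0, "xyz": [-3.75, -0.84, 0], "yaw": 0},
    {"jaw": 0, "xyz": [-3.75, -0.84, 0], "yaw": 0},
    {"jaw": 0, "xyz": [-3.75, -0.84, 0], "yaw": 0}
  ]
}}

```text
t: 1.5
tool_pos: [0.5324, -0.3012, 0.2187]
tool_rot: [0.0, 0.707, 0.707, 0.0]
ft_force: [0.7, 0.2, -0.9]
width: 0.0927
gripper_force: 0.0
```

Call:
{"op": "apply_moves", "data": {
  "rows": [
    {"jaw": 0, "xyz": [0, 0, 0], "yaw": 0.175},
    {"jaw": 0, "xyz": [0, 0, 0], "yaw": 0.175},
    {"jaw": 0, "xyz": [0, 0, 0], "yaw": 0.175},
    {"jaw": 0, "xyz": [0, 0, 0], "yaw": 0.175},
    {"jaw": 0, "xyz": [0, 0, 0], "yaw": 0.175},
    {"jaw": 0, "xyz": [0, 0, 0], "yaw": 0.175},
    {"jaw": 0, "xyz": [0, 0, 0], "yaw": 0.175},
    {"jaw": 0, "xyz": [0, 0, 0], "yaw": 0.175}
  ]
}}

```text
t: 2.5
tool_pos: [0.5328, -0.3, 0.2187]
tool_rot: [0.0, 0.997, 0.082, 0.0]
ft_force: [-0.1, 0.4, 0.1]
width: 0.0927
gripper_force: 0.0
```

Call:
{"op": "apply_moves", "data": {
  "rows": [
    {"jaw": 0, "xyz": [0, 0, 0], "yaw": 0.171},
    {"jaw": 0, "xyz": [0, 0, 0], "yaw": 0},
    {"jaw": 0, "xyz": [0, 0, 0], "yaw": 0}
  ]
}}

```text
t: 2.88
tool_pos: [0.5328, -0.3, 0.2186]
tool_rot: [-0.0, 1.0, 0.002, -0.0]
ft_force: [-1.0, -0.9, 0.0]
width: 0.0931
gripper_force: 0.0
```

```bash
cat >> h.py <<'E'
def fit(P,c,rad,z0,z1,lab):
    m=(np.hypot(P[...,0]-c[0],P[...,1]-c[1])<rad)&(P[...,2]>z0)&(P[...,2]<z1)
    q=P[m]
    if len(q)<10: print(lab,len(q));return
    R=cv2.minAreaRect((q[:,:2]*1000).astype(np.float32)); lo,hi=np.percentile(q,[.5,99.5],axis=0)
    box=cv2.boxPoints(R); e=max([box[1]-box[0],box[2]-box[1]],key=np.linalg.norm)
    print(lab,len(q),np.round(R[0],1),np.round(sorted(R[1]),1),'yaw',round(np.degrees(np.arctan2(e[1],e[0]))%180,1),'z',np.round(np.median(q[:,2]),4),'lohi',lo.round(4),hi.round(4))
def st():
    s=robot.read_state(); print(round(s['t'],2),s['tool_pos'].round(4),s['tool_rot'].round(4),s['qpos'].round(2),s['ft_force'].round(1),round(s['width'],4),s['gripper_force'])
E
python3 - <<'E'
from h import *
st()
im,P=cloud('wrist'); cv2.imwrite('pics/w1.png',cv2.resize(im,(768,576)))
fit(P,(.534,-.299),.1,.08,.1,'blank')
fit(P,(.534,-.299),.1,.053,.066,'spacer')
for c in ('scene','side'):
    Q=np.load(c+'.npy'); m=(abs(Q[...,0]-.55)<.1)&(Q[...,1]>-.268)&(Q[...,1]<-.2)&(Q[...,2]>.026); print(c,Q[m].round(3)[::8].tolist()[:25])
E
```

```text
2.88 [ 0.5328 -0.3     0.2186] [-0.      1.      0.0018 -0.    ] [-0.6   0.16  1.45  0.    1.53  0.97] [-1.  -0.9  0. ] 0.0931 0.0
blank 5945 [ 531.4 -296.9] [ 40.  119.4] yaw 0.4 z 0.0904 lohi [ 0.4723 -0.3167  0.0884] [ 0.5906 -0.2771  0.0922]
spacer 2662 [ 526.2 -296.6] [ 60.2 139.7] yaw 177.8 z 0.0604 lohi [ 0.4567 -0.3282  0.0585] [ 0.596  -0.2652  0.0624]
scene [[0.465, -0.267, 0.054], [0.483, -0.266, 0.054], [0.506, -0.268, 0.05], [0.538, -0.246, 0.027], [0.557, -0.248, 0.028], [0.571, -0.254, 0.028], [0.583, -0.248, 0.027]]
side [[0.468, -0.266, 0.056]]
```

View pics/w1.png

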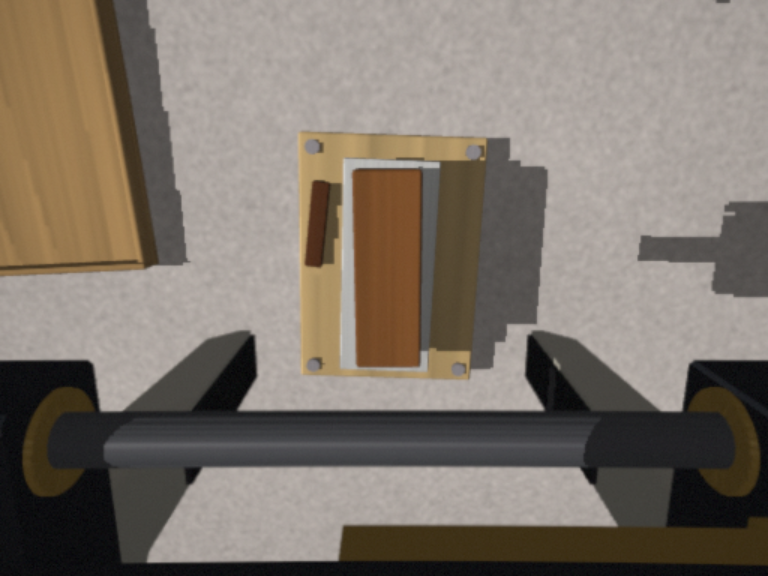

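Wrist view: the blank is at about (387,268), on the spacer. A small block lies on the bed at (318,222) and is only 28 mm high, so the fingers stay above it. I'll go down and grip the blank.

Call:
{"op": "apply_moves", "data": {
  "rows": [
    {"jaw": 0, "xyz": [0, -0.2, 3.5], "yaw": 0},
    {"jaw": 0, "xyz": [0, 0, 3.5], "yaw": 0},
    {"jaw": 0, "xyz": [0, 0, 3.5], "yaw": 0},
    {"jaw": 0, "xyz": [0, 0, 2.5], "yaw": 0},
    {"jaw": 0, "xyz": [0, 0, 1.5], "yaw": 0},
    {"jaw": 0, "xyz": [0, 0, 0.8], "yaw": 0},
    {"jaw": 0, "xyz": [0, 0, 0], "yaw": 0}
  ]
}}

```text
t: 3.8
tool_pos: [0.5329, -0.2981, 0.0658]
tool_rot: [0.0, 1.0, 0.0, 0.0]
ft_force: [-0.1, 0.1, 0.6]
width: 0.0931
gripper_force: 0.0
```

Call:
{"op": "apply_moves", "data": {
  "rows": [
    {"jaw": 90, "xyz": [0, 0, 0], "yaw": 0},
    {"jaw": 120, "xyz": [0, 0, 0], "yaw": 0},
    {"jaw": 160, "xyz": [0, 0, 0], "yaw": 0},
    {"jaw": 200, "xyz": [0, 0, 0], "yaw": 0},
    {"jaw": 200, "xyz": [0, 0, 0], "yaw": 0},
    {"jaw": 200, "xyz": [0, 0, 0], "yaw": 0},
    {"jaw": 200, "xyz": [0, 0, 0], "yaw": 0},
    {"jaw": 200, "xyz": [0, 0, 0], "yaw": 0}
  ],
  "squeeze": 15
}}

```text
t: 4.8
tool_pos: [0.5328, -0.298, 0.0656]
tool_rot: [-0.0, 1.0, -0.0, -0.0]
ft_force: [0.5, 0.3, -0.5]
width: 0.0398
gripper_force: 15.0
```

Call:
{"op": "apply_moves", "data": {
  "rows": [
    {"jaw": 200, "xyz": [0, 0, -0.4], "yaw": 0},
    {"jaw": 200, "xyz": [0, 0, -1.5], "yaw": 0},
    {"jaw": 200, "xyz": [0, 0, -2.5], "yaw": 0},
    {"jaw": 200, "xyz": [0.5, -1.5, -2.5], "yaw": 0},
    {"jaw": 200, "xyz": [1, -3, 0], "yaw": 0},
    {"jaw": 200, "xyz": [1, -3, 0], "yaw": 0},
    {"jaw": 200, "xyz": [1, -3, 0], "yaw": 0},
    {"jaw": 200, "xyz": [1, -3, 0], "yaw": 0}
  ]
}}

```text
t: 5.8
tool_pos: [0.5785, -0.1621, 0.136]
tool_rot: [0.0, 1.0, -0.0, 0.001]
ft_force: [-0.4, 0.1, -2.0]
width: 0.04
gripper_force: 15.0
```

Call:
{"op": "apply_moves", "data": {
  "rows": [
    {"jaw": 200, "xyz": [1, -3, 0], "yaw": 0},
    {"jaw": 200, "xyz": [1, -3, 0], "yaw": 0},
    {"jaw": 200, "xyz": [1, -3, 0], "yaw": 0},
    {"jaw": 200, "xyz": [0.6, -2.3, 0], "yaw": 0},
    {"jaw": 200, "xyz": [0, -1, 0], "yaw": -0.05},
    {"jaw": 200, "xyz": [0, 0, 0], "yaw": 0},
    {"jaw": 200, "xyz": [0, 0, 0], "yaw": 0}
  ]
}}

```text
t: 6.68
tool_pos: [0.6137, -0.0409, 0.1349]
tool_rot: [0.0, 1.0, 0.024, 0.0]
ft_force: [-0.0, 0.3, -1.7]
width: 0.0396
gripper_force: 15.0
```

```bash
python3 - <<'E'
from h import *
st()
for c in('side','scene'):
  im,P=cloud(c)
  fit(P,(.526,-.298),.1,.053,.066,'spacer')
  fit(P,(.614,-.04),.09,.1,.17,'held')
im,P=cloud('wrist');cv2.imwrite('pics/w2.png',im)
E
```

```text
6.67 [ 0.6137 -0.0409  0.1349] [2.000e-04 9.997e-01 2.450e-02 1.000e-04] [-0.15  0.22  1.54 -0.    1.38  1.37] [-0.   0.3 -1.7] 0.0396 14.98397782444954
spacer 1804 [ 526.5 -300.3] [ 63.9 142.3] yaw 178.5 z 0.0581 lohi [ 0.4563 -0.3322  0.0533] [ 0.5953 -0.2691  0.0616]
held 930 [608.4 -45.6] [ 71.7 117.2] yaw 18.6 z 0.154 lohi [ 0.5523 -0.0793  0.1268] [ 0.6721 -0.0109  0.1693]
spacer 818 [ 529.7 -298. ] [ 62.1 141.9] yaw 177.9 z 0.0575 lohi [ 0.4593 -0.329   0.0532] [ 0.6001 -0.2665  0.0635]
held 524 [633.4 -43.3] [65.7 89.9] yaw 166.6 z 0.1563 lohi [ 0.5914 -0.0744  0.1291] [ 0.6764 -0.0072  0.1693]
```

View pics/w2.png

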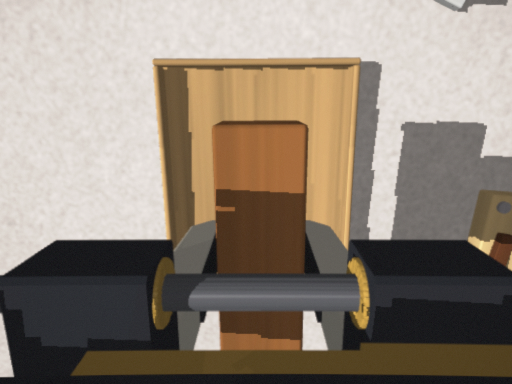

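The blank is held level at (260,210), centred over the tray. I'll lower it now.

Call:
{"op": "apply_moves", "data": {
  "rows": [
    {"jaw": 200, "xyz": [0, 0, 3], "yaw": 0},
    {"jaw": 200, "xyz": [0, 0, 3], "yaw": 0},
    {"jaw": 200, "xyz": [0, 0, 2.5], "yaw": 0},
    {"jaw": 200, "xyz": [0, 0, 2], "yaw": 0},
    {"jaw": 200, "xyz": [0, 0, 1], "yaw": 0},
    {"jaw": 200, "xyz": [0, 0, 0.5], "yaw": 0},
    {"jaw": 200, "xyz": [0, 0, 0.2], "yaw": 0},
    {"jaw": 200, "xyz": [0, 0, 0], "yaw": 0}
  ]
}}

```text
t: 7.82
tool_pos: [0.6144, -0.04, 0.0134]
tool_rot: [0.0, 1.0, 0.025, 0.001]
ft_force: [-0.1, 1.0, -1.3]
width: 0.0402
gripper_force: 15.0
```

Call:
{"op": "apply_moves", "data": {
  "rows": [
    {"jaw": 200, "xyz": [0, 0, 0.1], "yaw": 0},
    {"jaw": 200, "xyz": [0, 0, 0.1], "yaw": 0},
    {"jaw": 200, "xyz": [0, 0, 0], "yaw": 0}
  ]
}}

```text
t: 8.2
tool_pos: [0.6138, -0.04, 0.0107]
tool_rot: [-0.0, 1.0, 0.025, -0.0]
ft_force: [-0.1, -0.2, -1.3]
width: 0.0403
gripper_force: 15.0
```

Call:
{"op": "apply_moves", "data": {
  "rows": [
    {"jaw": 200, "xyz": [0, 0, 0.05], "yaw": 0},
    {"jaw": 200, "xyz": [0, 0, 0.05], "yaw": 0},
    {"jaw": 200, "xyz": [0, 0, 0], "yaw": 0}
  ]
}}

```text
t: 8.57
tool_pos: [0.6139, -0.04, 0.0106]
tool_rot: [0.0, 1.0, 0.025, -0.0]
ft_force: [-4.3, 0.2, 7.0]
width: 0.0398
gripper_force: 15.0
```

Call:
{"op": "apply_moves", "data": {
  "rows": [
    {"jaw": 120, "xyz": [0, 0, 0], "yaw": 0},
    {"jaw": 60, "xyz": [0, 0, 0], "yaw": 0},
    {"jaw": 30, "xyz": [0, 0, 0], "yaw": 0},
    {"jaw": 30, "xyz": [0, 0, -1], "yaw": 0},
    {"jaw": 0, "xyz": [0, 0, -3], "yaw": 0},
    {"jaw": 0, "xyz": [0, 0, -4], "yaw": 0},
    {"jaw": 0, "xyz": [0, 0, -5], "yaw": 0},
    {"jaw": 0, "xyz": [0, 0, -5], "yaw": 0.05}
  ]
}}

```text
t: 9.57
tool_pos: [0.6137, -0.04, 0.1918]
tool_rot: [0.0, 1.0, -0.001, 0.0]
ft_force: [0.5, 0.8, 0.5]
width: 0.0928
gripper_force: 0.0
```

Call:
{"op": "apply_moves", "data": {
  "rows": [
    {"jaw": 0, "xyz": [-1.2, 3.7, 0], "yaw": 0},
    {"jaw": 0, "xyz": [-1.2, 3.7, 0], "yaw": 0},
    {"jaw": 0, "xyz": [-1.2, 3.7, 0], "yaw": 0},
    {"jaw": 0, "xyz": [-1.2, 3.7, 0], "yaw": 0},
    {"jaw": 0, "xyz": [-1.2, 3.7, 0], "yaw": 0},
    {"jaw": 0, "xyz": [-1.3, 3.7, 0], "yaw": 0},
    {"jaw": 0, "xyz": [-1.3, 3.6, 0], "yaw": 0.038},
    {"jaw": 0, "xyz": [0, 0, 0], "yaw": 0}
  ]
}}

```text
t: 10.58
tool_pos: [0.5268, -0.3005, 0.1904]
tool_rot: [0.0, 1.0, -0.021, 0.0]
ft_force: [-0.7, 0.5, -0.4]
width: 0.0933
gripper_force: 0.0
```

Call:
{"op": "apply_moves", "data": {
  "rows": [
    {"jaw": 0, "xyz": [0, 0, 0], "yaw": 0}
  ]
}}

```text
t: 10.7
tool_pos: [0.528, -0.2977, 0.1901]
tool_rot: [-0.0, 1.0, -0.019, 0.0]
ft_force: [0.1, -0.2, -0.4]
width: 0.0934
gripper_force: 0.0
```

```bash
python3 - <<'E'
from h import *
st()
im,P=cloud('wrist');cv2.imwrite('pics/w3.png',im)
fit(P,(.527,-.298),.1,.053,.066,'spacer')
im,P=cloud('side'); fit(P,(.614,-.04),.08,.028,.042,'blank in tray')
E
```

```text
10.7 [ 0.528  -0.2977  0.1901] [-1.000e-04  9.998e-01 -1.920e-02  3.000e-04] [-0.6   0.16  1.51  0.    1.47  1.01] [ 0.1 -0.2 -0.4] 0.0934 0.0
spacer 10352 [ 525.8 -296.7] [ 60.  139.6] yaw 177.8 z 0.0605 lohi [ 0.4572 -0.3276  0.0587] [ 0.5954 -0.266   0.0623]
blank in tray 439 [601.8 -45. ] [44.  99.9] yaw 2.8 z 0.0324 lohi [ 0.5527 -0.0668  0.0283] [ 0.6473 -0.0221  0.0363]
```

View pics/w3.png

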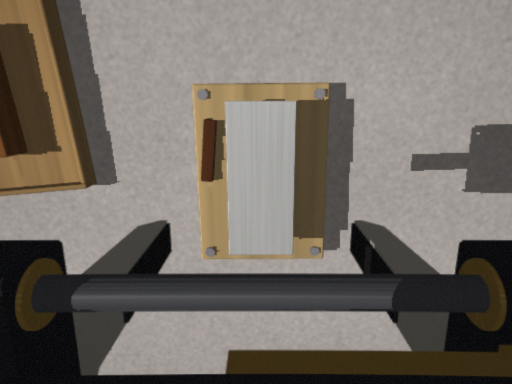

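The spacer is bare at (260,178), and the blank rests in the tray. Next I'll grip the spacer with just the finger tips, so that the fingers don't scrape the pile when I set it down.

Call:
{"op": "apply_moves", "data": {
  "rows": [
    {"jaw": 0, "xyz": [-0.1, -0.05, 3.5], "yaw": 0},
    {"jaw": 0, "xyz": [0, 0, 3.5], "yaw": 0},
    {"jaw": 0, "xyz": [0, 0, 3], "yaw": 0},
    {"jaw": 0, "xyz": [0, 0, 2], "yaw": 0},
    {"jaw": 0, "xyz": [0, 0, 1.2], "yaw": 0},
    {"jaw": 0, "xyz": [0, 0, 0.8], "yaw": 0},
    {"jaw": 0, "xyz": [0, 0, 0], "yaw": 0},
    {"jaw": 0, "xyz": [0, 0, 0], "yaw": 0}
  ]
}}

```text
t: 11.8
tool_pos: [0.5275, -0.2979, 0.0507]
tool_rot: [0.0, 1.0, -0.019, 0.001]
ft_force: [-0.2, 0.3, 0.4]
width: 0.0932
gripper_force: 0.0
```

Call:
{"op": "apply_moves", "data": {
  "rows": [
    {"jaw": 60, "xyz": [0, 0, 0], "yaw": 0},
    {"jaw": 90, "xyz": [0, 0, 0], "yaw": 0},
    {"jaw": 110, "xyz": [0, 0, 0], "yaw": 0},
    {"jaw": 140, "xyz": [0, 0, 0], "yaw": 0},
    {"jaw": 140, "xyz": [0, 0, 0], "yaw": 0},
    {"jaw": 140, "xyz": [0, 0, 0], "yaw": 0},
    {"jaw": 140, "xyz": [0, 0, 0], "yaw": 0}
  ],
  "squeeze": 25
}}

```text
t: 12.68
tool_pos: [0.5268, -0.2975, 0.0497]
tool_rot: [0.0, 1.0, -0.019, -0.0]
ft_force: [-0.4, -0.4, 1.5]
width: 0.0595
gripper_force: 25.0
```

Call:
{"op": "apply_moves", "data": {
  "rows": [
    {"jaw": 140, "xyz": [0, 0, -0.3], "yaw": 0},
    {"jaw": 140, "xyz": [0, 0, -1], "yaw": 0},
    {"jaw": 140, "xyz": [0, 0, -2], "yaw": 0},
    {"jaw": 140, "xyz": [0, 0, -3], "yaw": 0},
    {"jaw": 140, "xyz": [0, 0, -3], "yaw": 0},
    {"jaw": 140, "xyz": [-0.1, -1.5, -1.7], "yaw": 0},
    {"jaw": 140, "xyz": [-0.1, -3, 0], "yaw": 0},
    {"jaw": 140, "xyz": [-0.1, -3, 0], "yaw": 0}
  ]
}}

```text
t: 13.68
tool_pos: [0.5266, -0.2208, 0.1604]
tool_rot: [-0.0, 1.0, -0.019, 0.0]
ft_force: [-0.5, -0.1, -3.0]
width: 0.0596
gripper_force: 25.0
```

Call:
{"op": "apply_moves", "data": {
  "rows": [
    {"jaw": 140, "xyz": [-0.8, -3.5, 0], "yaw": 0},
    {"jaw": 140, "xyz": [-0.8, -3.5, 0], "yaw": 0},
    {"jaw": 140, "xyz": [-0.8, -3.5, 0], "yaw": 0},
    {"jaw": 140, "xyz": [-0.8, -3.5, 0], "yaw": 0},
    {"jaw": 140, "xyz": [-0.8, -3.5, 0], "yaw": 0},
    {"jaw": 140, "xyz": [-0.8, -3.5, 0], "yaw": 0},
    {"jaw": 140, "xyz": [-0.8, -3.5, 0], "yaw": 0},
    {"jaw": 140, "xyz": [-0.8, -3.5, 0], "yaw": 0}
  ]
}}

```text
t: 14.68
tool_pos: [0.4725, 0.0617, 0.16]
tool_rot: [-0.0, 1.0, -0.019, 0.0]
ft_force: [0.7, -1.2, -3.1]
width: 0.0596
gripper_force: 25.0
```

Call:
{"op": "apply_moves", "data": {
  "rows": [
    {"jaw": 140, "xyz": [-1, -3.5, 0], "yaw": 0},
    {"jaw": 140, "xyz": [-1, -3.5, 0], "yaw": 0},
    {"jaw": 140, "xyz": [-1, -3.5, 0], "yaw": 0},
    {"jaw": 140, "xyz": [-1, -3, 0], "yaw": -0.14},
    {"jaw": 140, "xyz": [0, 0, 0], "yaw": -0.14},
    {"jaw": 140, "xyz": [0, 0, 0], "yaw": -0.14},
    {"jaw": 140, "xyz": [0, 0, 0], "yaw": -0.135},
    {"jaw": 140, "xyz": [0, 0, 0], "yaw": 0}
  ]
}}

```text
t: 15.68
tool_pos: [0.4379, 0.1968, 0.1598]
tool_rot: [-0.0, 0.967, 0.255, -0.0]
ft_force: [0.1, 0.0, -2.5]
width: 0.0599
gripper_force: 25.0
```

Call:
{"op": "apply_moves", "data": {
  "rows": [
    {"jaw": 140, "xyz": [0, 0, 0], "yaw": 0},
    {"jaw": 140, "xyz": [0, 0, 0], "yaw": 0}
  ]
}}

```text
t: 15.92
tool_pos: [0.4385, 0.1964, 0.1597]
tool_rot: [-0.0, 0.967, 0.255, 0.0]
ft_force: [-0.7, -0.3, -2.6]
width: 0.0599
gripper_force: 25.0
```

```bash
python3 - <<'E'
from h import *
st()
im,P=cloud('wrist');cv2.imwrite('pics/w4.png',im); np.save('w4.npy',P)
z=robot.read_state()['tool_pos'][2]
fit(P,(.527,.276),.12,.013,.027,'pile')
c=robot.read_state()['tool_pos'][:2]
fit(P,c,.1,z+.004,z+.018,'held')
E
```

```text
15.93 [0.4385 0.1964 0.1597] [-0.      0.967   0.2547  0.    ] [ 0.31 -0.16  1.89  0.    1.42  1.37] [-0.7 -0.3 -2.6] 0.0599 24.999423623085022
pile 6947 [519.1 276.3] [59.8 74.3] yaw 29.5 z 0.0204 lohi [0.477  0.236  0.0185] [0.5621 0.3156 0.0224]
held 27543 [442.2 199.6] [ 88.  129.9] yaw 29.6 z 0.1705 lohi [0.3775 0.1484 0.1683] [0.5086 0.253  0.1759]
```

View pics/w4.png

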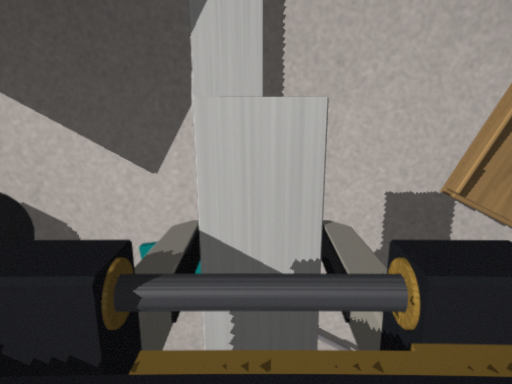

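The held plate is at (262,180), square in the fingers. The pile behind it at (227,50) is cut off by the picture's top edge, so I'll rise and back off to see the whole pile.

Call:
{"op": "apply_moves", "data": {
  "rows": [
    {"jaw": 140, "xyz": [-1.5, 0, -2], "yaw": 0},
    {"jaw": 140, "xyz": [-1.5, 0, -2], "yaw": 0},
    {"jaw": 140, "xyz": [-1.5, 0, -2], "yaw": 0},
    {"jaw": 140, "xyz": [-0.5, 0, -1], "yaw": 0},
    {"jaw": 140, "xyz": [0, 0, 0], "yaw": 0},
    {"jaw": 140, "xyz": [0, 0, 0], "yaw": 0}
  ]
}}

```text
t: 16.73
tool_pos: [0.3951, 0.1716, 0.2287]
tool_rot: [-0.0, 0.967, 0.255, -0.001]
ft_force: [0.2, 0.4, -2.5]
width: 0.0593
gripper_force: 25.0
```

```bash
python3 - <<'E'
from h import *
from scipy.spatial.transform import Rotation as Ro
st()
s=robot.read_state(); im,P=cloud('wrist'); cv2.imwrite('pics/w5.png',im)
w,x,y,z=s['tool_rot']; R=Ro.from_quat([x,y,z,w]).as_matrix(); h=s['tool_pos'][2]
fit(P,(.527,.276),.12,.013,.027,'pile')
T=(P-s['tool_pos'])@R   # tool frame
for lab,m in (('pile',(P[...,2]>.013)&(P[...,2]<.027)&(np.hypot(P[...,0]-.527,P[...,1]-.276)<.12)),
              ('held',(P[...,2]>h+.006)&(P[...,2]<h+.014)&(T[...,0]>.02)&(abs(T[...,1])<.04)&(T[...,0]<.1))):
    q=T[m]*1000; v=np.argwhere(m)
    print(lab,len(q),'rows',v[:,0].min(),v[:,0].max(),'x',np.percentile(q[:,0],[.3,99.7]).round(1))
    for a in np.arange(q[:,0].min()//10*10,q[:,0].max(),20):
        k=q[(q[:,0]>=a)&(q[:,0]<a+20)]
        if len(k)>50: e=np.percentile(k[:,1],[.5,99.5]); print('  ',a,e.round(1),'mid',e.mean().round(2), 'z',np.median(k[:,2]).round(1))
E
```

```text
16.73 [0.3951 0.1716 0.2287] [-0.000e+00  9.668e-01  2.554e-01 -5.000e-04] [ 0.29 -0.35  1.91  0.    1.58  1.34] [ 0.2  0.4 -2.5] 0.0593 24.999353885650635
pile 4500 [492.8 261.4] [60.1 69.8] yaw 29.6 z 0.0204 lohi [0.452  0.2217 0.0148] [0.5339 0.3001 0.0225]
pile 4500 rows 0 75 x [ 94.7 164. ]
   90.0 [-58.6   0.4] mid -29.13 z 208.2
   110.0 [-59.3   0.3] mid -29.49 z 208.3
   130.0 [-59.1   0.3] mid -29.39 z 208.2
   150.0 [-59.    0.3] mid -29.33 z 208.2
held 14184 rows 97 206 x [20.2 69.7]
   20.0 [-30.8  28.3] mid -1.22 z -10.8
   40.0 [-30.7  28.3] mid -1.21 z -10.8
   60.0 [-30.6  28.2] mid -1.19 z -10.8
```

The near end of the pile is in full view, and the pile is parallel to the held plate. The shift needed is x +16.5 and y −2.8 cm, with no turn.

Call:
{"op": "apply_moves", "data": {
  "rows": [
    {"jaw": 140, "xyz": [2, -0.4, 0], "yaw": 0},
    {"jaw": 140, "xyz": [3, -0.5, 1], "yaw": 0},
    {"jaw": 140, "xyz": [3, -0.5, 2], "yaw": 0},
    {"jaw": 140, "xyz": [3, -0.5, 2.5], "yaw": 0},
    {"jaw": 140, "xyz": [3, -0.5, 2.5], "yaw": 0},
    {"jaw": 140, "xyz": [2, -0.43, 2.5], "yaw": 0},
    {"jaw": 140, "xyz": [0.52, 0, 2], "yaw": 0},
    {"jaw": 140, "xyz": [0, 0, 2], "yaw": 0}
  ]
}}

```text
t: 17.77
tool_pos: [0.5244, 0.2776, 0.0829]
tool_rot: [0.0, 0.967, 0.256, -0.001]
ft_force: [0.1, 0.6, -1.7]
width: 0.0593
gripper_force: 25.0
```

Call:
{"op": "apply_moves", "data": {
  "rows": [
    {"jaw": 140, "xyz": [0, 0, 2], "yaw": 0},
    {"jaw": 140, "xyz": [0, 0, 1.5], "yaw": 0},
    {"jaw": 140, "xyz": [0, 0, 1], "yaw": 0},
    {"jaw": 140, "xyz": [0, 0, 0.5], "yaw": 0},
    {"jaw": 140, "xyz": [0, 0, 0], "yaw": 0},
    {"jaw": 140, "xyz": [0, 0, 0], "yaw": 0},
    {"jaw": 140, "xyz": [0, 0, 0], "yaw": 0}
  ]
}}

```text
t: 18.65
tool_pos: [0.5253, 0.2781, 0.0353]
tool_rot: [-0.0, 0.967, 0.256, 0.001]
ft_force: [0.9, 0.4, -2.9]
width: 0.0599
gripper_force: 25.0
```

```bash
python3 - <<'E'
from h import *
from scipy.spatial.transform import Rotation as Ro
for _ in range(3):
    st(); 
    im,P=cloud('wrist')
s=robot.read_state(); p0=np.array([.3951,.1716]); d=s['tool_pos'][:2]-p0; a=np.radians(29.6)
print('moved tool x,y mm',(1000*d@[np.cos(a),np.sin(a)]).round(2),(1000*d@[np.sin(a),-np.cos(a)]).round(2))
A,_=optics.camera('side'); B,_=optics.camera('scene')
r=lambda m,x,y,w,h:cv2.resize(m[y:y+h,x:x+w],(400,300),interpolation=cv2.INTER_CUBIC)
cv2.imwrite('pics/pl.png',np.hstack([r(A,160,125,100,75),r(B,288,175,80,60)]))
E
```

```text
18.65 [0.5253 0.2781 0.0353] [-1.000e-04  9.668e-01  2.556e-01  6.000e-04] [0.4  0.27 1.67 0.   1.19 1.45] [ 0.9  0.4 -2.9] 0.0599 24.999479055404663
18.7 [0.5252 0.278  0.0352] [-1.000e-04  9.668e-01  2.555e-01  4.000e-04] [ 0.4   0.27  1.67 -0.    1.19  1.45] [ 0.1  0.1 -2.9] 0.0593 24.999319911003113
18.75 [0.5251 0.2779 0.0351] [-0.000e+00  9.668e-01  2.555e-01  4.000e-04] [ 0.4   0.27  1.67 -0.    1.19  1.45] [-1.   0.3 -1.7] 0.0601 24.999365508556366
moved tool x,y mm 165.48 -28.27
```

View pics/pl.png

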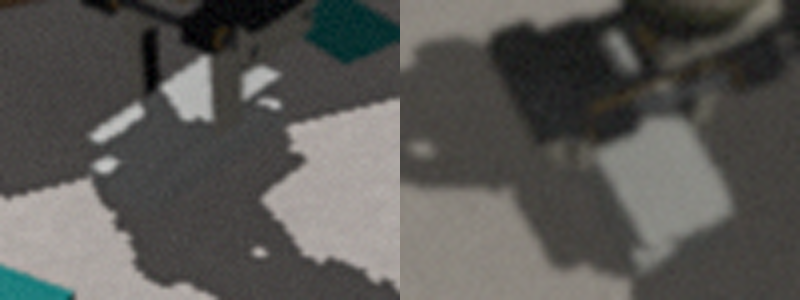

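The plate hovers about 15 mm above the pile and lines up with it in both views. I'll lower it gently.

Call:
{"op": "apply_moves", "data": {
  "rows": [
    {"jaw": 140, "xyz": [0, 0, 0.6], "yaw": 0},
    {"jaw": 140, "xyz": [0, 0, 0.4], "yaw": 0},
    {"jaw": 140, "xyz": [0, 0, 0.2], "yaw": 0},
    {"jaw": 140, "xyz": [0, 0, 0.1], "yaw": 0},
    {"jaw": 140, "xyz": [0, 0, 0], "yaw": 0},
    {"jaw": 140, "xyz": [0, 0, 0], "yaw": 0}
  ]
}}

```text
t: 19.65
tool_pos: [0.5249, 0.2779, 0.0218]
tool_rot: [-0.0, 0.967, 0.256, 0.0]
ft_force: [0.4, 0.0, -2.3]
width: 0.0595
gripper_force: 25.0
```

Call:
{"op": "apply_moves", "data": {
  "rows": [
    {"jaw": 140, "xyz": [0, 0, 0.05], "yaw": 0},
    {"jaw": 140, "xyz": [0, 0, 0.05], "yaw": 0},
    {"jaw": 140, "xyz": [0, 0, 0], "yaw": 0}
  ]
}}

```text
t: 20.02
tool_pos: [0.5248, 0.2778, 0.0206]
tool_rot: [-0.0, 0.967, 0.255, -0.0]
ft_force: [-0.1, -0.0, -2.0]
width: 0.0595
gripper_force: 25.0
```

Call:
{"op": "apply_moves", "data": {
  "rows": [
    {"jaw": 140, "xyz": [0, 0, 0.05], "yaw": 0},
    {"jaw": 140, "xyz": [0, 0, 0], "yaw": 0},
    {"jaw": 140, "xyz": [0, 0, 0], "yaw": 0}
  ]
}}

```text
t: 20.4
tool_pos: [0.5249, 0.2778, 0.0202]
tool_rot: [0.0, 0.967, 0.256, 0.0]
ft_force: [0.2, -0.0, -0.9]
width: 0.0598
gripper_force: 25.6
```

Call:
{"op": "apply_moves", "data": {
  "rows": [
    {"jaw": 140, "xyz": [0, 0, 0.03], "yaw": 0},
    {"jaw": 140, "xyz": [0, 0, 0], "yaw": 0},
    {"jaw": 140, "xyz": [0, 0, 0], "yaw": 0}
  ]
}}

```text
t: 20.78
tool_pos: [0.5249, 0.2779, 0.02]
tool_rot: [-0.0, 0.967, 0.256, 0.0]
ft_force: [-0.2, -0.4, 1.5]
width: 0.0596
gripper_force: 26.7
```

The plate is resting on the pile. I'll release it, lift away and back off to check.

Call:
{"op": "apply_moves", "data": {
  "rows": [
    {"jaw": 85, "xyz": [0, 0, 0], "yaw": 0},
    {"jaw": 60, "xyz": [0, 0, 0], "yaw": 0},
    {"jaw": 20, "xyz": [0, 0, 0], "yaw": 0},
    {"jaw": 0, "xyz": [0, 0, 0], "yaw": 0},
    {"jaw": 0, "xyz": [0, 0, -1], "yaw": 0},
    {"jaw": 0, "xyz": [0, 0, -3], "yaw": 0},
    {"jaw": 0, "xyz": [0, 0, -4], "yaw": 0},
    {"jaw": 0, "xyz": [0, 0, -4], "yaw": 0}
  ]
}}

```text
t: 21.78
tool_pos: [0.5247, 0.2778, 0.1417]
tool_rot: [-0.0, 0.967, 0.256, 0.0]
ft_force: [0.6, 0.3, -0.8]
width: 0.0931
gripper_force: 0.0
```

Call:
{"op": "apply_moves", "data": {
  "rows": [
    {"jaw": 0, "xyz": [-2, 0, -4], "yaw": 0},
    {"jaw": 0, "xyz": [-2, 0, -2], "yaw": 0},
    {"jaw": 0, "xyz": [-1, 0, 0], "yaw": 0},
    {"jaw": 0, "xyz": [0, 0, 0], "yaw": 0},
    {"jaw": 0, "xyz": [0, 0, 0], "yaw": 0}
  ]
}}

```text
t: 22.4
tool_pos: [0.4809, 0.253, 0.1984]
tool_rot: [0.0, 0.967, 0.256, -0.001]
ft_force: [0.0, -0.0, -1.0]
width: 0.0932
gripper_force: 0.0
```

```bash
python3 - <<'E'
from h import *
st()
im,P=cloud('wrist'); cv2.imwrite('pics/w6.png',cv2.resize(im,(768,576)))
fit(P,(.525,.278),.11,.025,.04,'top plate'); fit(P,(.525,.278),.11,.006,.024,'below')
B,Q=cloud('side'); fit(Q,(.614,-.04),.08,.028,.042,'blank in tray')
B,Q=cloud('scene'); fit(Q,(.614,-.04),.08,.028,.042,'blank in tray')
E
```

```text
22.4 [0.4809 0.253  0.1984] [ 1.000e-04  9.668e-01  2.555e-01 -1.000e-03] [ 0.39 -0.01  1.67  0.    1.48  1.44] [ 0. -0. -1.] 0.0932 0.0
top plate 9362 [524.2 279. ] [ 60.2 139.9] yaw 29.6 z 0.0304 lohi [0.455  0.2249 0.0284] [0.5942 0.3341 0.0323]
below 79 [468.3 284.8] [ 1.4 42.4] yaw 28.5 z 0.0101 lohi [0.4497 0.2745 0.0085] [0.4864 0.2951 0.0121]
blank in tray 582 [611.9 -43.4] [ 44.8 118.9] yaw 3.1 z 0.0326 lohi [ 0.5532 -0.067   0.0283] [ 0.6702 -0.0203  0.0363]
blank in tray 511 [615.7 -40.1] [ 40.4 121.1] yaw 3.5 z 0.0326 lohi [ 0.5569 -0.0611  0.0282] [ 0.675  -0.0183  0.0381]
```

View pics/w6.png

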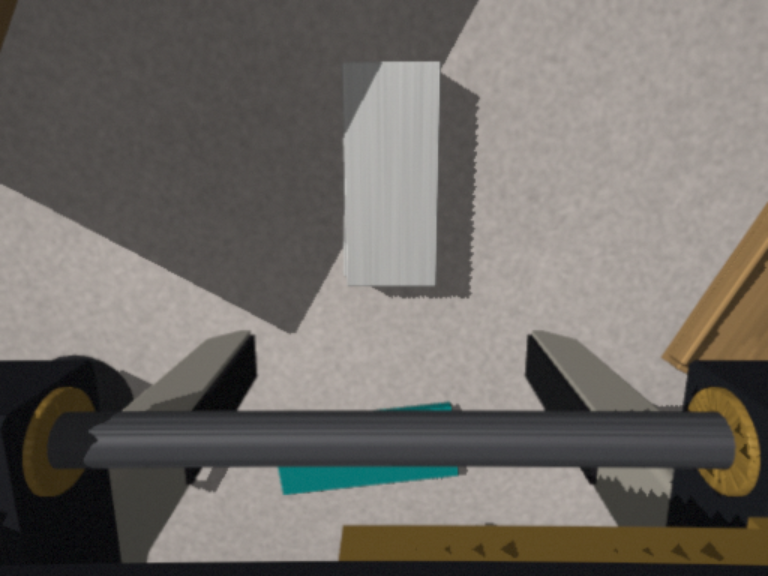

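The pile shows as one clean three-high block at (392,172), square, with no step at its edges. The blank lies flat in the tray.

```bash
python3 -c "
from rig import robot; print(robot.close_job())"
```

```text
the job is handed in; nothing more can be done
None
```

The blank lies flat in the tray, the spacer plate sits squarely on the two-plate aluminium pile, and the job was handed in at about 22.5 s of the 64 s allowed; no pass/fail result came back.

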